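# Show the pipe stub's foot to the inspection camera

## Task

Take the orange test cap off the pipe, stand it knob up in the open drawer and slide the drawer fully shut. Then pull the pipe out of its white flashing boot and hold it in the air in front of the upward-looking inspection camera: foot end towards the lens, pipe in line with the lens axis, foot centred on that axis and level with the tip of the yellow focus pointer. Finish there, still holding the pipe still, without knocking the camera or shifting the red-handled seam roller or the grey knife.

Things in the scene. Friction and masses are not known exactly. Their poses are not given: they have to be found in the camera images.
- cap: orange plastic slip cap on top of the pipe, 50 g. Origin at the centre of its open underside, z up. Skirt 62 mm across, 20 mm high (15 mm deep inside, bore 53 mm, loose on the 48 mm pipe); on top of it a round knob 24 mm across and 26 mm high, so 46 mm high in all. It lifts straight off.
- pipe: grey PVC pipe stub, open at both ends, 130 mm long, 48 mm outside, 40 mm bore, about 0.14 kg. Origin at the centre of its lower end (the foot), z along the pipe from the foot to the capped top. It stands loose in the boot, foot on the panel; about 55 mm of it is bare between the boot's mouth and the cap's skirt, 70 mm once the cap is off.
- mockup: plywood panel 160 x 160 mm, 20 mm thick with its white skin, fixed to the table, carrying the white stepped boot (120 mm across at its foot, 80 mm at its mouth). Origin under the panel's centre, z up. The boot's mouth is 80 mm above the origin, its bore 54 mm, the pipe's foot 20 mm above the origin. The panel and the camera may change places.
- camera_head: black inspection camera head 64 mm across on a low 100 x 100 mm base fixed to the table. Origin at the centre of the lens glass, 75 mm above the table; z is the lens axis, pointing out of the lens, upward and leaning 30 degrees from vertical, always more or less towards the robot; y is level, towards the side of the yellow focus pointer. The pointer is a rod 6 mm thick, parallel to the lens axis and 60 mm to the side of it, ending level with the focus point.
- focus (a point): the camera's focus point in the air, on the lens axis 90 mm out from the glass (153 mm above the table), with the same axes as the camera head; the centre of the pipe's foot belongs here.
- unit_drawer0 (a joint): how far the drawer stands open, m: 0 shut, 0.115 to 0.155 at the start. It slides freely (about 1 N of friction, light damping), has no latch, and stays where it is left.
- drawer_floor (a point): middle of the front edge of the drawer's inner floor (the foot of the inside of its red front), 22 mm above the table; moves with the drawer. x points into the unit (the way the drawer shuts), z up. The inside reaches 215 mm in x and 95 mm to either side in y; its side walls stand 66 mm above the floor, its front 75 mm. The unit (grey, 260 x 220 x 110 mm, fixed) covers the part of the drawer beyond x = opening - 6 mm; the cap must be set down in the uncovered part.
- unit_drawer0_handle (a point): middle of the drawer's aluminium bar handle, a level bar 110 mm long along the drawer's y, 35 mm out from the red front and 72 mm above the table; can be pushed from the robot's side. Same axes as drawer_floor.
- roller: seam roller: red handle, orange wheel, about 190 mm long, lying on the table; bystander, origin under its middle
- knife: grey and yellow utility knife, 135 mm long, lying on the table; bystander, origin under its middle
There are look-alikes about, which are no part of the job. There is more than one size of the cap; the one meant has the size given above.

How it is judged:
On the way, in this order (a step that is already met when the one before it is completed fails the run):
1. the cap stands knob up on the drawer's floor, let go (x of cap in the frame of drawer_floor between 0.022 and 0.198 m and y of cap in the frame of drawer_floor between -0.075 and 0.075 m and z of cap in the frame of drawer_floor between -0.005 and 0.015 m and angle between cap's own z axis and vertical below 0.3 rad and contact force between the fingers and cap below 0.2 N), for 0.2 s.
2. the drawer is shut with the cap in it (value of joint unit_drawer0 below 0.008 m and x of cap in the frame of drawer_floor between 0.022 and 0.198 m and y of cap in the frame of drawer_floor between -0.075 and 0.075 m and z of cap in the frame of drawer_floor between -0.005 and 0.015 m and angle between cap's own z axis and vertical below 0.3 rad), for 0.2 s.
3. the pipe is out of the boot, in the gripper (z of pipe in the frame of mockup above 0.085 m and contact force between the fingers and pipe above 1 N), for 0.2 s.
At the end, for the whole second after the job is handed in: The pipe is at rest in the air, held by the gripper alone, foot end towards the lens and within 20 mm of the focus point, axis within 0.17 rad of the lens axis; the drawer is shut (under 8 mm open) with the cap standing knob up (within 0.3 rad) on its floor, let go (all of step 2 and distance between pipe and focus below 0.02 m and angle between the z axis of pipe and the z axis of camera_head, either way round below 0.17 rad and angle between pipe's own z axis and vertical below 1 rad and contact force between the fingers and pipe above 1 N and height (world z) of pipe above 0.12 m and contact force between pipe and camera_head below 0.3 N and contact force between pipe and mockup below 0.3 N and linear speed of pipe below 0.03 m/s and angular speed of pipe below 0.3 rad/s and contact force between the fingers and cap below 0.2 N); the arm keeps its last pose, push and grip.
It fails at once if the camera is knocked (over 3 N) (contact force between camera_head and anything else above 3 N).
It fails at once if the seam roller or the knife is moved by more than 30 mm (distance of any of roller, knife from where it was at the start of the episode above 0.03 m).
It also fails if it takes over 72 s, if anything falls off the work surface, if the arm or the gripper's body presses on something with over 40 N, if the wrist force passes 120 N, or if a joint passes its speed limit or range.

## Robot

A 6-joint arm with a two-finger parallel gripper is mounted at the origin on the work surface. World frame = base frame: x ahead of the robot, y to its left, z up, the work surface at z = 0. Lengths are in m, angles in rad, forces in N, time in s.
With the tool pointing down it reaches from about 0.3 to 0.875 m from the base axis. Payload 4.2 kg.
Tool frame: the origin (TCP) lies between the finger pads; the fingertips stand r.tcp_to_tips ahead of it and the grasp point (between the pads) lies 3 mm ahead of it (r.tcp_to_tips is the distance from the TCP to the fingertips, in m); z points along the fingers, y is the line along which they close (so a half turn about z gives the same grasp; the last joint's range is limited). The gripper opens to 85 mm and grips with 20 to 120 N. Pads are 22 mm wide; open, the fingers measure 114 mm over their backs; the gripper's body (76 mm by 85 mm) begins 54 mm behind the grasp point. The pads swing forward as they close: fully open they stand 13 mm farther back than shut.
Start: joints at [1.133, 0.32, 1.565, -0, 1.257, -0.02], TCP at [0.233, 0.526, 0.253] pointing down, gripper open.
Joint ranges: [-3.11, 3.11], [-0.84, 2.01], [0.21, 2.61], [-1.34, 4.49], [0.05, 2.63], [-2.56, 2.56]. Speed limits (rad/s): [2.57, 2.57, 3.14, 3.14, 3.14, 3.14].

## Interface

Orientations are given as [roll, pitch, yaw] about the fixed x, y, z axes, in that order (R = Rz(yaw) Ry(pitch) Rx(roll)).
In Python, from plant import r, optics gives the robot as it stands.
- The arm moves only by the tool move_arm, never from a script. Its argument "commands" is text: rows parted by semicolons, each of 7 numbers parted by spaces: the shift along the world's x, y, z as a fraction of full scale, then the turn, a rotation vector about the world's x, y, z as a fraction of full scale, then the opening, from 0 (shut) to 1 (fully open). A call has 1 to 8 rows; each row shifts and turns the commanded pose from where the row before left it; what a row does not reach is not made up. Full scale, the value 1, is 0.1 m for a shift and 0.5 rad for a turn. A row lasts 1/10 s, in which the tool goes at most 50 mm and 8.59 degrees, less where a joint would pass 70% of its speed; a pose out of reach is approached as far as the arm can. A call with a number of a shift or a turn outside -1 to 1 is refused whole. A call with a gripper value outside its range is refused whole. The fingers move at their own pace and stop on an object; "squeeze" is the grip in N (left out, the last holds). Time passes only in rows, so rows that do not move let the fingers close. It gives the time, the measured TCP pose, the force, the opening and the grip force at its end, in the units of the state.
- r.sense(): the state, without advancing time (a new reading comes with each control period).
- optics.read_camera(name): name is "side" or "top" or "wrist"; returns a dict with "img" (400x640x3 uint8, red, green, blue), "intrinsics" (3x3 intrinsics, pixels), "position" and "attitude" of the camera in the world; the wrist camera has in their place "mount" (4x4, takes a point from camera to tool coordinates, whose origin is the TCP and whose axes are the flange's). Camera axes: x right, y up, looking along -z (the intrinsics and any distortion apply to the point x, -y, -z); pixel columns grow to the right and rows downward; lengths in m; the calibration is good to about 2 mm. A picture is of the moment at which its call begins: read the wrist's pose just before it. There is no depth.
- r.finish_job(): hands the job in; it is judged then, once.
Trained networks look in the newest picture that a camera, given by its name, has taken for a name from the list of things; names that differ only in an ending like _2 or _b are one class to them, and where a whole thing is asked for, a point or a joint stands for the part that bears it (a point fixed in the world has none). Each returns a list of dicts, best first, with "confidence" (0 to 1); they miss things now and then, are a little off and sometimes report something else, mostly with a low value. They report only what shows in the picture. A call takes as long as a camera call. They do not tell look-alikes from the thing itself.
- optics.search_frame(query, camera): "point" ([column, row] in pixels, amid what is visible of it).
- optics.outline_of(query, camera): "region" (400x640 bool, what is visible of it) and "point" ([column, row] in pixels, amid what is visible of it).
The state is a dict: "t": time; "qpos": joint angles; "joint_vel": joint speeds; "joint_torque": joint torques, N m; "tool_pos": TCP position; "ee_rot": TCP orientation; "ft_force": force on the tool from outside, world axes, zero at the start; "moment": the same for the moment, N m; "finger_gap": finger opening in m; "grip_force": force on a finger pad.
Only numpy, scipy, OpenCV 4.12 (cv2) and the standard library are available. Lean on these libraries where they do the work, as an engineer would, in place of code of your own. Each camera call takes 0.05 s, during which the arm holds its last target. There are 200 camera calls.

## Working session

There is one attempt and no reset: what is moved stays moved. The work goes in short steps, Python scripts to look and compute and a tool call to move; the robot and the scene stay as the last step left them, time stands still between calls to the robot, and variables do not carry over. Pictures are saved under pics/ and viewed, at most 10 in all, crops included, and the job is handed in when it is done.

Besides the shell and the picture viewer there is one more tool, called after "Call:" as name(argument=value, ...), one argument or row to a line, values as JSON. move_arm: Moves the arm, as the interface text tells. Its arguments: {"type":"object","properties":{"commands":{"type":"string"},"squeeze":{"type":"number"}},"required":["commands"]}

```bash
ls; mkdir -p pics; python3 - <<'E'
from plant import r, optics
import cv2, numpy as np
s=r.sense(); print(s, r.tcp_to_tips)
for c in ["side","top"]:
    d=optics.read_camera(c); cv2.imwrite(f"pics/{c}0.png",d["img"][:,:,::-1]); print(c,d["intrinsics"],d["position"],d["attitude"],[k for k in d])
    for q in ["cap","pipe","mockup","camera_head","focus","drawer_floor","unit_drawer0_handle","roller","knife"]:
        try: print(q,[(np.round(x["point"]),round(x["confidence"],2)) for x in optics.search_frame(q,c)])
        except Exception as e: print(q,e)
E
```

```text
pics
{'t': 0.0, 'qpos': array([ 1.13296301e+00,  3.20296354e-01,  1.56569698e+00,  4.30488598e-05,
        1.25739189e+00, -2.00161712e-02]), 'joint_vel': array([ 0.00023944, -0.00033459,  0.00130299, -0.00046576,  0.00184855,
       -0.00043716]), 'joint_torque': array([-1.32897334e-03, -4.15539408e+01, -2.34157723e+01, -1.57775016e-04,
        8.18806468e-03,  1.09900850e-05]), 'tool_pos': array([0.23312394, 0.52513568, 0.2524727 ]), 'ee_rot': array([-3.13980126e+00, -7.67979772e-05,  2.72376214e+00]), 'ft_force': array([ 0.3919827 ,  0.04334066, -0.60382208]), 'moment': array([-0.03276376,  0.00838719,  0.01734515]), 'grip_force': 0.0, 'finger_gap': 0.08563078683367273} 0.022
side [[499.40014883   0.         315.85307962]
 [  0.         499.40014883 199.94791925]
 [  0.           0.           1.        ]] [-0.02617471 -1.06221921  0.84655371] [ 1.00565434  0.00326493 -0.49238418] ['img', 'intrinsics', 'position', 'attitude']
cap [(array([385., 235.]), 0.66), (array([287., 285.]), 0.64), (array([338., 317.]), 0.59)]
pipe [(array([382., 258.]), 0.89)]
mockup [(array([382., 290.]), 0
[... 155 characters left out ...]
r [(array([341., 255.]), 0.78)]
knife []
top [[485.90598749   0.         327.63868118]
 [  0.         485.90598749 197.58127209]
 [  0.           0.           1.        ]] [ 0.43830951 -0.01267434  1.39228626] [ 0.08773095 -0.00285892 -1.56967712] ['img', 'intrinsics', 'position', 'attitude']
cap [(array([402., 274.]), 0.97), (array([446., 193.]), 0.95), (array([454., 249.]), 0.55)]
pipe [(array([428., 199.]), 0.62)]
mockup [(array([430., 204.]), 0.77)]
camera_head [(array([341., 187.]), 0.89)]
focus [(array([343., 184.]), 0.85)]
drawer_floor [(array([216., 190.]), 0.69)]
unit_drawer0_handle [(array([214., 188.]), 0.75)]
roller [(array([392., 211.]), 0.8)]
knife [(array([349., 140.]), 0.91)]
```

View pics/top0.png

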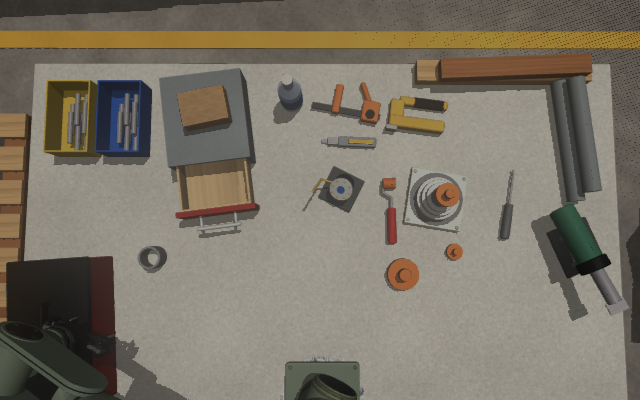

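View pics/side0.png

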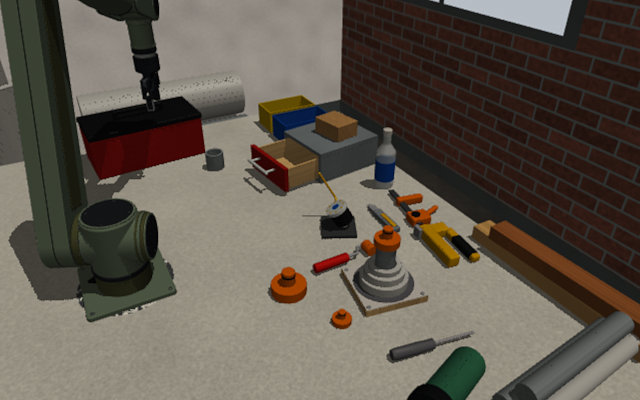

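The top view shows the pipe, cap and boot at (447,195), the camera head at (341,188) with its pointer on the left, and the open drawer with its handle at (218,225). The loose orange caps at (403,274) and (454,252) are look-alikes.

```bash
cat > h.py <<'E'
from plant import r, optics
import cv2, numpy as np
from scipy.spatial.transform import Rotation as Ro
def cam(n):
    s=r.sense(); d=optics.read_camera(n); d["K"]=d["intrinsics"]
    if n=="wrist":
        T=np.eye(4); T[:3,:3]=Ro.from_euler("xyz",s["ee_rot"]).as_matrix(); T[:3,3]=s["tool_pos"]
        T=T@d["mount"]; d["R"],d["p"]=T[:3,:3],T[:3,3]
    else: d["R"],d["p"]=Ro.from_euler("xyz",d["attitude"]).as_matrix(),np.array(d["position"])
    return d
def ray(d,uv):
    v=np.linalg.inv(d["K"])@[uv[0],uv[1],1]; v=d["R"]@(v*[1,-1,-1]); return v/np.linalg.norm(v)
def onz(d,uv,z):
    v=ray(d,uv); return d["p"]+v*(z-d["p"][2])/v[2]
def proj(d,P):
    c=(np.atleast_2d(P)-d["p"])@d["R"]*[1,-1,-1]; q=c@d["K"].T; return q[:,:2]/q[:,2:]
def tri(a,ua,b,ub):
    A,B=[],[]
    M=np.zeros((3,3));w=np.zeros(3)
    for d,u in((a,ua),(b,ub)):
        v=ray(d,u);Q=np.eye(3)-np.outer(v,v);M+=Q;w+=Q@d["p"]
    return np.linalg.solve(M,w)
E
python3 - <<'E'
from h import *
t=cam("top");s=cam("side")
print("cap knob",onz(t,(447,195),.181), "side cap",onz(s,(386,235),.16))
print("lens",onz(t,(341,188),.075),onz(s,(337,209),.075))
print("handle",onz(t,(221,226),.072))
print("roller",onz(t,(391,211),.01),"knife",onz(t,(349,142),.01), "bottle",onz(t,(290,95),.05),"bigcap",onz(t,(403,274),.02),"smallcap",onz(t,(454,252),.02))
print("unit corners",[onz(t,u,.11)[:2].round(3) for u in((168,168),(255,156))],"front",[onz(t,u,.097)[:2].round(3) for u in((176,212),(257,205))])
def cr(im,x0,y0,w,h,k): return cv2.resize(im[y0:y0+h,x0:x0+w],None,fx=k,fy=k,interpolation=cv2.INTER_CUBIC)
a=cr(t["img"],295,150,80,75,5);b=cr(s["img"],295,165,80,75,5)
c=cr(t["img"],400,160,80,45,5); e=cr(t["img"],165,190,100,56,4)
o=np.vstack([np.hstack([a,b]),np.hstack([c,cv2.copyMakeBorder(e[:,:400],0,1,0,0,0)[:225]])])
cv2.imwrite("pics/crop.png",o[:600,:,::-1])
E
```

```text
cap knob [ 0.55175654 -0.31506106  0.181     ] side cap [ 0.55456357 -0.31762855  0.16      ]
lens [ 0.58045156 -0.0527099   0.075     ] [ 0.57648049 -0.05892193  0.075     ]
handle [0.47667652 0.27280011 0.072     ]
roller [ 0.52175359 -0.19710704  0.01      ] knife [ 0.72095935 -0.07794069  0.01      ] bottle [0.84713659 0.09027342 0.05      ] bigcap [ 0.34468767 -0.22753731  0.02      ] smallcap [ 0.40602222 -0.37164967  0.02      ]
unit corners [array([0.63 , 0.409]), array([0.662, 0.178])] front [array([0.513, 0.388]), array([0.532, 0.172])]
```

View pics/crop.png

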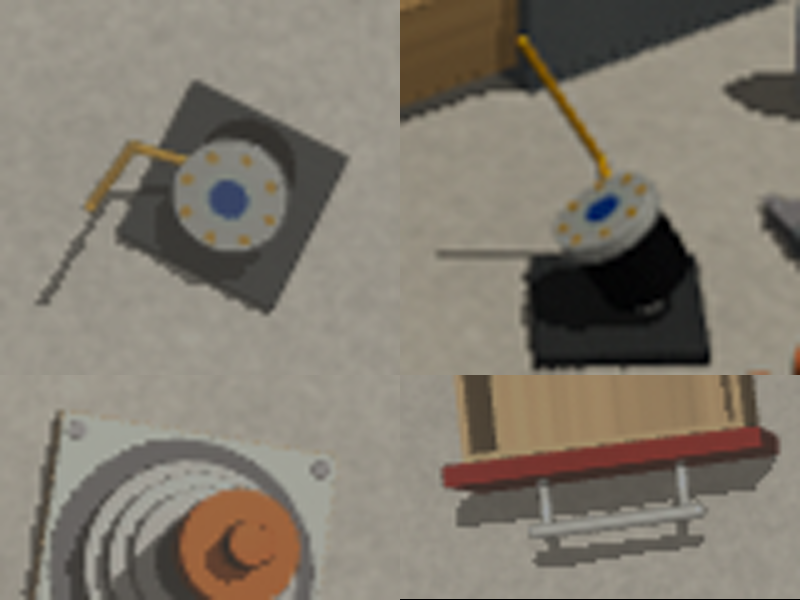

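```bash
python3 - <<'E'
from h import *
from scipy.optimize import least_squares
t=cam("top");s=cam("side")
L=(340.6,189.6),(335.2,206.8); T=(313.4,191.4),(319.4,173)
print("lens",tri(t,L[0],s,L[1]),"tip",tri(t,T[0],s,T[1]))
def pts(p):
    x,y,f=p; l=np.array([x,y,.075]); z=np.array([.5*np.cos(f),.5*np.sin(f),np.cos(np.pi/6)])
    best=None
    yy=np.array([-np.sin(f),np.cos(f),0])*sg
    return l,z,yy,l+.09*z+.06*yy
def res(p):
    l,z,yy,tp=pts(p)
    return np.hstack([proj(t,l)[0]-L[0],proj(s,l)[0]-L[1],proj(t,tp)[0]-T[0],proj(s,tp)[0]-T[1]])
for sg in (1,-1):
    f=least_squares(res,[.58,-.055,3.2]); print(sg,f.x,f.cost,f.fun.round(1)); l,z,yy,tp=pts(f.x); print("focus",l+.09*z,"tip",tp,z)
a,b=onz(t,(197.5,229),.072),onz(t,(241.25,223.75),.072); print("handle",a,b,np.linalg.norm(a-b)); 
print("yaw",np.degrees(np.arctan2(*(a-b)[[1,0]]))-90, (a+b)/2)
print("cap",onz(t,(451,193.8),.181),onz(t,(448,194.4),.155), "panel corners",[onz(t,u,.02).round(3) for u in((412,167.5),(465.5,177.3))])
m=optics.outline_of("cap","side")
for o in m: 
    yx=np.argwhere(o["region"]); print(o["point"],o["confidence"],yx.min(0),yx.max(0))
E
```

```text
lens [ 0.57538356 -0.05135046  0.07840755] tip [0.56313112 0.02027661 0.15510636]
1 [ 0.57614561 -0.05174153  0.81170042] 0.9266451018528905 [ 0.  -0.   0.4  1.  -0.7 -0.2 -0.2  0.3]
focus [ 0.60711757 -0.0190959   0.15294229] tip [0.56359006 0.02220005 0.15294229] [0.34413292 0.36272928 0.8660254 ]
-1 [ 0.57614561 -0.05174153  2.66629075] 0.9266451018478853 [ 0.  -0.   0.4  1.  -0.7 -0.2 -0.2  0.3]
focus [ 0.53613365 -0.03114922  0.15294229] tip [0.56359006 0.02220006 0.15294229] [-0.4445773   0.22880345  0.8660254 ]
handle [0.46848001 0.33628427 0.072     ] [0.48283985 0.21801143 0.072     ] 0.11914139021836608
yaw 6.922557998179855 [0.47565993 0.27714785 0.072     ]
cap [ 0.55479077 -0.3251539   0.181     ] [ 0.55573759 -0.32414452  0.155     ] panel corners [array([ 0.645, -0.257,  0.02 ]), array([ 0.618, -0.409,  0.02 ])]
[285.1, 285.7] 0.92 [267 269] [302 306]
[385.5, 237.7] 0.88 [225 374] [250 400]
[340.4, 319.0] 0.87 [308 331] [328 351]
```

Call:
move_arm(
  commands="0.175 -0.46 0.02 0 0 0.07 1;0.175 -0.46 0.02 0 0 0.07 1;0.175 -0.46 0.02 0 0 0.07 1;0.175 -0.46 0.02 0 0 0.07 1;0.175 -0.46 0.02 0 0 0.07 1;0.175 -0.46 0.02 0 0 0.07 1;0.175 -0.46 0.02 0 0 0.07 1;0.175 -0.46 0.02 0 0 0.07 1",
)

```text
t: 2.05
tool_pos: [0.3736, 0.1557, 0.2697]
ee_rot: [3.141, 0.001, 3.006]
ft_force: [1.7, -0.2, 0.1]
finger_gap: 0.0852
grip_force: 0.0
```

Call:
move_arm(
  commands="0.175 -0.46 0.02 0 0 0.07 1;0.175 -0.46 0.02 0 0 0.07 1;0.175 -0.46 0.02 0 0 0.07 1;0.175 -0.46 0.02 0 0 0.07 1;0.175 -0.46 0.02 0 0 0.07 1;0.175 -0.46 0.02 0 0 0.07 1;0.175 -0.46 0.02 0 0 0.07 1;0 0 0 0 0 0 1",
)

```text
t: 2.85
tool_pos: [0.4976, -0.1695, 0.2831]
ee_rot: [-3.139, 0.001, -3.039]
ft_force: [-0.2, 0.5, -0.5]
finger_gap: 0.0852
grip_force: 0.0
```

```bash
python3 - <<'E'
from h import *
w=cam("wrist"); s=r.sense(); print(s["tool_pos"],s["ee_rot"],s["qpos"],w["p"],w["R"]); print(w["mount"])
im=w["img"][:,:,::-1].copy()
print("pred knob",proj(w,[[.555,-.325,.181],[.555,-.325,.155]]))
for q in("cap","pipe","mockup"):
  for o in optics.outline_of(q,"wrist"):
    yx=np.argwhere(o["region"]);print(q,o["point"],o["confidence"],yx.min(0),yx.max(0))
cv2.imwrite("pics/w1.png",im)
E
```

```text
[ 0.4963732  -0.16676358  0.28285094] [ 3.14134099e+00 -3.28615514e-04 -3.03864412e+00] [-3.46127465e-01  2.20663814e-01  1.62795059e+00  8.73874292e-05
  1.29338354e+00 -2.01989623e+00] [ 0.42151635 -0.17624476  0.40296955] [[-0.10179933 -0.94786674 -0.30196944]
 [ 0.99480243 -0.09767932 -0.02875538]
 [-0.0022399  -0.30332721  0.95288383]]
[[-2.16193691e-04  9.53259170e-01  3.02153783e-01  7.62403068e-02]
 [ 9.99999933e-01  2.95225911e-04 -2.15893808e-04  7.08304542e-04]
 [-2.95006378e-04  3.02153716e-01 -9.53259170e-01 -1.20015573e-01]
 [ 0.00000000e+00  0.00000000e+00  0.00000000e+00  1.00000000e+00]]
pred knob [[128.69993909 252.30741158]
 [145.97256479 239.11548915]]
cap [150.7, 235.7] 0.93 [205 118] [269 191]
cap [162.0, 80.6] 0.75 [ 60 146] [ 99 185]
cap [285.1, 34.6] 0.72 [  0 246] [ 77 321]
pipe [189.0, 207.3] 0.75 [192 163] [235 208]
pipe [154.2, 236.6] 0.16 [204 118] [269 192]
mockup [216.3, 183.2] 0.6 [125 144] [260 274]
```

View pics/w1.png

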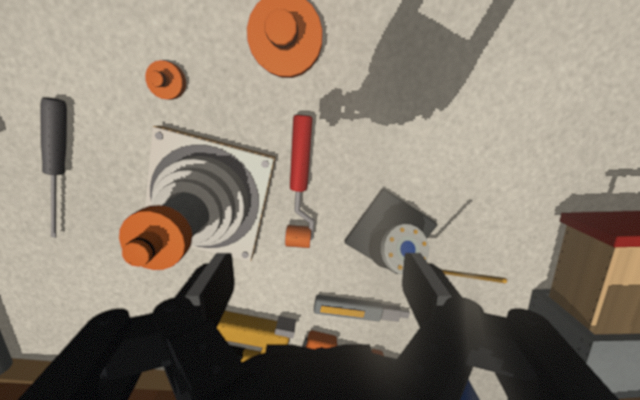

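Wrist view: the knob is at about (138,251) and its skirt around (155,237). The roller, at (300,150–245), is well clear.

```bash
python3 - <<'E'
from h import *
from scipy.optimize import least_squares
def rings(x,y):
    a=np.linspace(0,2*np.pi,60); c,s_=np.cos(a),np.sin(a); P=[]
    for R,z in((.031,.135),(.031,.155),(.012,.155),(.012,.181)): P.append(np.c_[x+R*c,y+R*s_,0*a+z])
    return np.vstack(P)
D=[]
for n in("wrist","top","side"):
    d=cam(n)
    ex=proj(d,[.555,-.322,.155])[0]
    o=min(optics.outline_of("cap",n),key=lambda o:np.hypot(*(np.array(o["point"])-ex)))
    D.append((d,o["region"],n)); 
def res(p,DD):
    o=[]
    for d,m,n in DD:
        q=proj(d,rings(*p)); yx=np.argwhere(m)
        h=cv2.convexHull(q.astype(np.float32)); M=cv2.moments(h); c=np.array([M["m10"],M["m01"]])/M["m00"]
        h2=cv2.convexHull(yx[:,::-1].astype(np.float32)); M=cv2.moments(h2); c2=np.array([M["m10"],M["m01"]])/M["m00"]
        o+=list(c-c2)
    return o
for DD in (D,[D[0]],[D[1]],[D[2]]):
    f=least_squares(res,[.555,-.322],args=(DD,)); print(f.x,np.round(f.fun,2))
print(onz(D[0][0],(138,252),.181), r.sense()["tool_pos"])
# lens/pointer from wrist
w=D[0][0]; print("lens",onz(w,(408,249),.075),"tip",onz(w,(504,280),.153),"pred tip",proj(w,[.5636,.0222,.1529]))
E
```

```text
[ 0.55856518 -0.32170345] [-0.95  1.72 -3.42  4.82  1.79  0.88]
[ 0.55665855 -0.32069887] [ 0. -0.]
[ 0.57107376 -0.33080311] [-0. -0.]
[ 0.55688372 -0.31694596] [0. 0.]
[ 0.55182404 -0.31018255  0.181     ] [ 0.49568346 -0.16356183  0.2836155 ]
lens [ 0.57472635 -0.04048794  0.075     ] tip [0.56117126 0.02980891 0.153     ] pred tip [[495.74322444 281.35176034]]
```

Call:
move_arm(
  commands="0.15 -0.39 -0.05 0 0 0 1;0.15 -0.39 -0.05 0 0 0 1;0.15 -0.39 -0.05 0 0 0 1;0.15 -0.39 -0.05 0 0 0 1;0 0 0 0 0 0 1;0 0 0 0 0 0 1;0 0 0 0 0 0 1",
)

```text
t: 4.05
tool_pos: [0.5556, -0.3193, 0.2635]
ee_rot: [3.141, -0.0, -3.034]
ft_force: [-0.2, 0.3, 0.9]
finger_gap: 0.0854
grip_force: 0.0
```

```bash
python3 - <<'E'
from h import *
w=cam("wrist"); s=r.sense(); print(s["tool_pos"],s["ee_rot"],s["qpos"])
for o in optics.outline_of("cap","wrist"):
    yx=np.argwhere(o["region"]);print(o["point"],o["confidence"],yx.min(0),yx.max(0))
P=[[.556,-.3205,z] for z in(.181,.155)]; print(proj(w,P))
im=w["img"][:,:,::-1].copy()
for p in proj(w,P): cv2.drawMarker(im,tuple(int(v) for v in p),(255,0,0),cv2.MARKER_CROSS,12,1)
cv2.imwrite("pics/w2.png",im)
E
```

```text
[ 0.55564274 -0.31919108  0.26388568] [ 3.14138855e+00  2.95047588e-04 -3.03321850e+00] [-5.39528650e-01  4.18917560e-01  1.38472365e+00  3.50271918e-04
  1.33783938e+00 -2.21878001e+00]
[421.9, 14.4] 0.95 [  0 382] [ 37 465]
[284.7, 40.2] 0.81 [ 15 265] [ 61 304]
[313.3, 199.6] 0.79 [166 278] [238 350]
[[315.19481616 215.63170468]
 [315.43954579 204.53511938]]
```

View pics/w2.png

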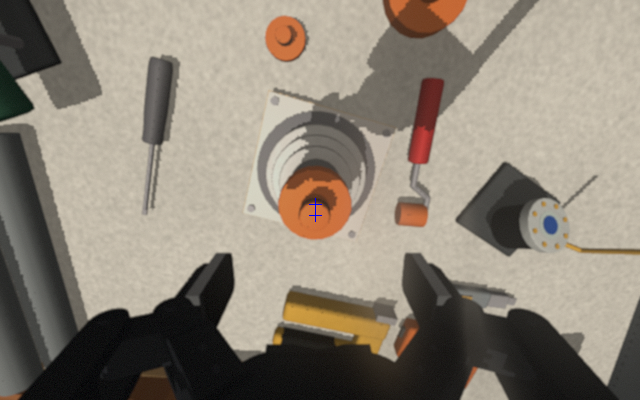

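The knob top is centred at (315,212), within a few pixels of the prediction, so I'll descend and grip.

Call:
move_arm(
  commands="0 -0.01 -0.3 0 0 0 1;0 0 -0.25 0 0 0 1;0 0 -0.2 0 0 0 1;0 0 -0.1 0 0 0 1;0 0 0 0 0 0 1;0 0 0 0 0 0 0.3;0 0 0 0 0 0 0;0 0 0 0 0 0 0",
  squeeze=30,
)

```text
t: 4.95
tool_pos: [0.5563, -0.3217, 0.1796]
ee_rot: [-3.14, 0.002, -3.034]
ft_force: [0.6, 0.5, 0.2]
finger_gap: 0.0439
grip_force: 0.0
```

Call:
move_arm(
  commands="0 0 0 0 0 0 0;0 0 0 0 0 0 0;0 0 0 0 0 0 0;0 0 0 0 0 0 0",
)

```text
t: 5.35
tool_pos: [0.5561, -0.3217, 0.1791]
ee_rot: [-3.141, 0.001, -3.034]
ft_force: [0.2, -0.8, 4.0]
finger_gap: 0.0229
grip_force: 29.5
```

Call:
move_arm(
  commands="0 0 0.1 0 0 0 0;0 0 0.2 0 0 0 0;0 0 0.3 0 0 0 0;0 0 0.3 0 0 0 0;0 0 0.2 0 0 0 0;0 0.15 0.1 0 0 0 0;0 0.3 0 0 0 0 0;0 0.4 0 0 0 0 0",
)

```text
t: 6.15
tool_pos: [0.5553, -0.2355, 0.2977]
ee_rot: [3.141, -0.001, -3.036]
ft_force: [0.2, 0.8, -1.6]
finger_gap: 0.0229
grip_force: 29.5
```

Call:
move_arm(
  commands="0 0.45 0 0 0 0 0;0.02 0.45 0 0 0 0 0;0.02 0.45 0 0 0 0 0;0.02 0.45 0 0 0 0 0;0.02 0.45 0 0 0 0 0;0.02 0.45 0 0 0 0 0;0.02 0.45 0 0 0 0 0;0.02 0.45 0 0 0 0 0",
)

```text
t: 6.95
tool_pos: [0.5683, 0.1261, 0.2976]
ee_rot: [3.141, -0.002, -3.034]
ft_force: [0.1, 0.1, -0.5]
finger_gap: 0.0229
grip_force: 29.5
```

Call:
move_arm(
  commands="0.02 0.45 0 0 0 0 0;0.02 0.45 0 0 0 0 0;0 0.3 0 0 0 0 0;0 0.15 0 0 0 0 0;0 0 0 0 0 0 0;0 0 0 0 0 0 0;0 0 0 0 0 0 0",
)

```text
t: 7.65
tool_pos: [0.5738, 0.257, 0.2984]
ee_rot: [-3.141, -0.0, -3.036]
ft_force: [-0.2, -0.5, 0.2]
finger_gap: 0.0229
grip_force: 29.5
```

```bash
python3 - <<'E'
from h import *
w=cam("wrist"); s=r.sense(); print(s["tool_pos"],s["ee_rot"],s["finger_gap"],s["grip_force"])
t=cam("top")
a=w["img"]; b=cv2.resize(t["img"][120:270,140:280],None,fx=2.6,fy=2.6,interpolation=cv2.INTER_CUBIC)
x=np.zeros((400,800,3),np.uint8); x[:320,:400]=cv2.resize(a,(400,250)) if 0 else cv2.resize(a,(400,320)); x[:390,420:784]=b[:390,:364]
cv2.imwrite("pics/w3.png",x[:,:,::-1])
E
```

```text
[0.57388423 0.25690323 0.29851577] [-3.14118869e+00 -1.02019732e-04 -3.03635586e+00] 0.02302690180643657 29.542498290538788
```

View pics/w3.png

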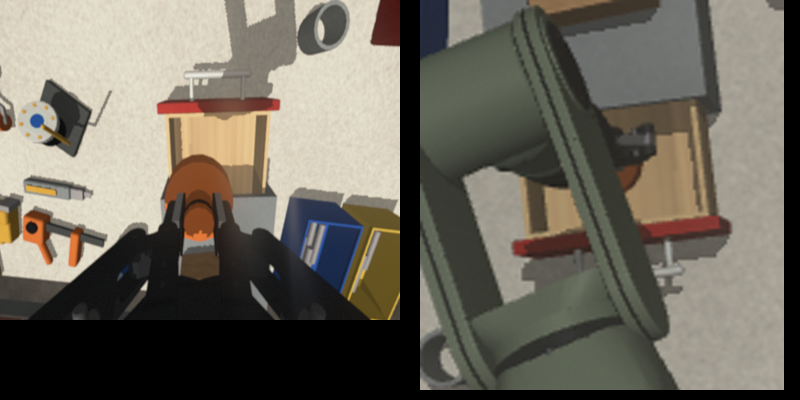

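Wrist half of the composite: cap in grip, the drawer's handle at (185–250,73) and its red front at y≈107. I'll locate the drawer from this view.

```bash
python3 - <<'E'
from h import *
w=cam("wrist")
f=lambda u,z: onz(w,(u[0]*1.6,u[1]*1.25),z).round(4)
print("handle",f((185,74),.072),f((250,72),.072)); print("front top outer",f((160,106),.097),f((278,101),.097),"inner",f((168,113),.097),f((270,110),.097))
print("unit front top",f((275,195),.11), "side walls mid", f((172,150),.088),f((264,150),.088))
E
```

```text
handle [0.4845 0.2237 0.072 ] [0.4697 0.339  0.072 ]
front top outer [0.5305 0.1859 0.097 ] [0.5027 0.3874 0.097 ] inner [0.5384 0.2002 0.097 ] [0.5158 0.3764 0.097 ]
unit front top [0.634  0.4077 0.11  ] side walls mid [0.5924 0.2092 0.088 ] [0.5742 0.3815 0.088 ]
```

Call:
move_arm(
  commands="0.06 0.2 0 0 0 0 0;0 0.18 -0.2 0 0 0 0;0 0 -0.4 0 0 0 0;0 0 -0.5 0 0 0 0;0 0 -0.5 0 0 0 0;0 0 -0.3 0 0 0 0;0 0 -0.2 0 0 0 0;0 0 -0.1 0 0 0 0",
)

```text
t: 8.6
tool_pos: [0.579, 0.2953, 0.0761]
ee_rot: [-3.14, -0.004, -3.035]
ft_force: [-0.2, -0.4, -1.1]
finger_gap: 0.0229
grip_force: 29.6
```

Call:
move_arm(
  commands="0 0 -0.05 0 0 0 0;0 0 -0.03 0 0 0 0;0 0 -0.02 0 0 0 0;0 0 0 0 0 0 0",
)

```text
t: 9.0
tool_pos: [0.5802, 0.2967, 0.0692]
ee_rot: [3.141, 0.001, -3.034]
ft_force: [1.1, 0.5, -0.4]
finger_gap: 0.023
grip_force: 29.6
```

Call:
move_arm(
  commands="0 0 -0.02 0 0 0 0;0 0 -0.01 0 0 0 0;0 0 0 0 0 0 0",
)

```text
t: 9.3
tool_pos: [0.5802, 0.2967, 0.0661]
ee_rot: [3.141, 0.001, -3.034]
ft_force: [-1.3, -0.7, 2.9]
finger_gap: 0.0229
grip_force: 29.8
```

Call:
move_arm(
  commands="0 0 -0.01 0 0 0 0;0 0 0 0 0 0 0;0 0 0 0 0 0 0.6;0 0 0 0 0 0 0.6;0 0 0 0 0 0 0.6;0 0 0 0 0 0 0.6;0 0 0 0 0 0 0.6",
)

```text
t: 10.0
tool_pos: [0.5797, 0.2965, 0.0641]
ee_rot: [-3.142, -0.0, -3.034]
ft_force: [0.5, 0.8, -1.3]
finger_gap: 0.0513
grip_force: 0.0
```

Call:
move_arm(
  commands="0 0 0.1 0 0 0 0.6;0 0 0.2 0 0 0 0.6;0 0 0.4 0 0 0 0.6;0 0 0.5 0 0 0 0.6;-0.2 0 0.3 0 0 0 0.3;-0.4 -0.05 0 0 0 0 0;-0.5 -0.05 0 0 0 0 0;-0.5 -0.05 0 0 0 0 0",
)

```text
t: 10.8
tool_pos: [0.4189, 0.2813, 0.2152]
ee_rot: [3.141, 0.001, -3.035]
ft_force: [-0.8, 1.5, 0.1]
finger_gap: -0.0001
grip_force: 0.0
```

```bash
python3 - <<'E'
from h import *
w=cam("wrist"); s=r.sense(); print(s["tool_pos"],s["ee_rot"],s["finger_gap"],s["qpos"])
cv2.imwrite("pics/w4.png",w["img"][:,:,::-1])
E
```

```text
[0.40925034 0.27830378 0.21371495] [-3.13880579 -0.01161704 -3.0336602 ] 2.5611877223719706e-05 [ 0.57233708  0.23022575  1.79722069  0.00300389  1.12578287 -1.10771675]
```

View pics/w4.png

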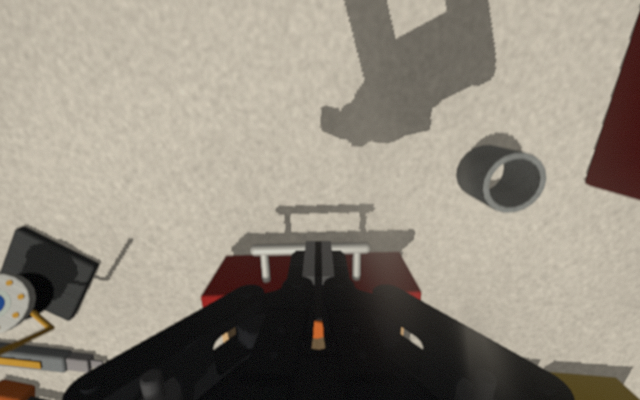

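Call:
move_arm(
  commands="0 0 -0.3 0 0 0 0;0 0 -0.4 0 0 0 0;0 0 -0.4 0 0 0 0;0 0 -0.2 0 0 0 0;0 0 -0.08 0 0 0 0;0 0 0 0 0 0 0;0 0 0 0 0 0 0",
)

```text
t: 11.55
tool_pos: [0.4213, 0.2822, 0.0776]
ee_rot: [3.14, 0.002, -3.034]
ft_force: [-0.3, 0.3, 0.2]
finger_gap: 0.0003
grip_force: 0.0
```

Call:
move_arm(
  commands="0.15 0.02 0 0 0 0 0;0.12 0.015 0 0 0 0 0;0.06 0.01 0 0 0 0 0;0.05 0.005 0 0 0 0 0;0.05 0.005 0 0 0 0 0;0.06 0.01 0 0 0 0 0;0.07 0.01 0 0 0 0 0;0.08 0.01 0 0 0 0 0",
)

```text
t: 12.35
tool_pos: [0.4845, 0.29, 0.0762]
ee_rot: [-3.141, -0.001, -3.034]
ft_force: [-1.6, -0.7, 0.8]
finger_gap: -0.0
grip_force: 0.7
```

Call:
move_arm(
  commands="0.08 0.01 0 0 0 0 0;0.08 0.01 0 0 0 0 0;0.08 0.01 0 0 0 0 0;0.08 0.01 0 0 0 0 0;0.08 0.01 0 0 0 0 0;0.08 0.01 0 0 0 0 0;0.08 0.01 0 0 0 0 0;0.08 0.01 0 0 0 0 0",
)

```text
t: 13.15
tool_pos: [0.549, 0.2982, 0.0763]
ee_rot: [3.141, -0.0, -3.034]
ft_force: [-0.4, 0.3, 0.5]
finger_gap: -0.0
grip_force: 0.7
```

Call:
move_arm(
  commands="0.07 0.01 0 0 0 0 0;0.06 0.01 0 0 0 0 0;0.05 0.005 0 0 0 0 0;0.05 0.005 0 0 0 0 0;0.05 0.005 0 0 0 0 0;0.04 0.005 0 0 0 0 0;0.04 0.005 0 0 0 0 0",
)

```text
t: 13.85
tool_pos: [0.5817, 0.3024, 0.0762]
ee_rot: [-3.141, -0.007, -3.035]
ft_force: [-15.3, -0.0, 8.5]
finger_gap: 0.0
grip_force: 7.4
```

Call:
move_arm(
  commands="0.04 0.005 0 0 0 0 0;0.04 0.005 0 0 0 0 0;0.03 0.005 0 0 0 0 0;0 0 0 0 0 0 0",
)

```text
t: 14.25
tool_pos: [0.5822, 0.3025, 0.0762]
ee_rot: [-3.138, -0.031, -3.036]
ft_force: [-33.6, -1.4, 21.2]
finger_gap: 0.0002
grip_force: 17.5
```

Call:
move_arm(
  commands="-0.3 -0.04 0 0 0 0 0;-0.4 -0.05 0.1 0 0 0 0.5;0 0 0.4 0 0 0 1;0 0 0.5 0 0 0 1;0 -0.2 0.45 0 0 0 1;0 -0.4 0.4 0 0 0 1;0 -0.45 0.1 0 0 0 1;0 -0.45 0 0 0 0 1",
)

```text
t: 15.05
tool_pos: [0.5267, 0.1488, 0.2699]
ee_rot: [3.141, 0.008, -3.033]
ft_force: [0.1, -0.7, -0.0]
finger_gap: 0.0855
grip_force: 0.0
```

Call:
move_arm(
  commands="0.03 -0.45 0 0 0 0 1;0.03 -0.45 0 0 0 0 1;0.03 -0.45 0 0 0 0 1;0.03 -0.45 0 0 0 0 1;0.03 -0.45 0 0 0 0 1;0.03 -0.45 0 0 0 0 1;0.03 -0.45 0 0 0 0 1;0.03 -0.45 0 0 0 0 1",
)

```text
t: 15.85
tool_pos: [0.5495, -0.2125, 0.2672]
ee_rot: [-3.141, 0.002, -3.035]
ft_force: [1.6, 0.5, 0.2]
finger_gap: 0.0855
grip_force: 0.0
```

Call:
move_arm(
  commands="0.05 -0.45 0 0 0 0 1;0.03 -0.3 0 0 0 0 1;0 -0.2 0 0 0 0 1;0 0 0 0 0 0 1;0 0 0 0 0 0 1;0 0 0 0 0 0 1",
)

```text
t: 16.45
tool_pos: [0.5574, -0.3038, 0.267]
ee_rot: [3.141, 0.0, -3.033]
ft_force: [0.4, 0.4, 0.8]
finger_gap: 0.0851
grip_force: 0.0
```

```bash
python3 - <<'E'
from h import *
w=cam("wrist"); s=r.sense(); print(s["tool_pos"],s["ee_rot"],s["qpos"])
t=cam("top")
P=[[.5555,-.3205,.15]]; print(proj(w,P))
im=w["img"].copy()
for p in proj(w,P): cv2.drawMarker(im,tuple(int(v) for v in p),(0,0,255),cv2.MARKER_CROSS,12,1)
x=np.zeros((560,640,3),np.uint8); x[:400]=im; x[400:,:300]=cv2.resize(t["img"][140:250,130:280],(300,160))
x[400:,300:]=cv2.resize(t["img"][120:240,330:490],(340,160))
cv2.imwrite("pics/w5.png",x[:,:,::-1])
for o in optics.outline_of("pipe","wrist"):
    yx=np.argwhere(o["region"]);print(o["point"],o["confidence"],yx.min(0),yx.max(0))
E
```

```text
[ 0.55744495 -0.30377241  0.26701683] [ 3.14121105e+00  2.53566732e-04 -3.03275873e+00] [-5.17277289e-01  4.07731350e-01  1.39472938e+00  4.70374797e-04
  1.33915010e+00 -2.19701558e+00]
[[297.71413842 196.99570099]]
[298.1, 191.5] 0.57 [155 269] [223 323]
```

View pics/w5.png

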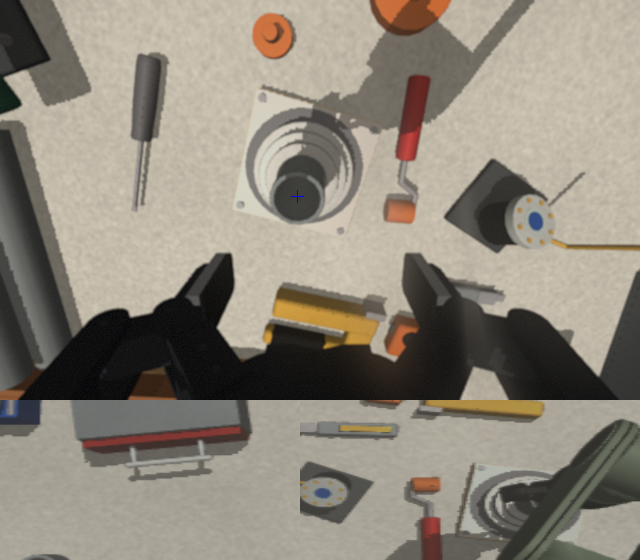

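The drawer is shut, and the pipe's top is exactly on the marker at (298,196). Next I'll descend and grip the pipe.

Call:
move_arm(
  commands="-0.02 -0.17 0 0 0 0 1;0 0 -0.3 0 0 0 1;0 0 -0.4 0 0 0 1;0 0 -0.4 0 0 0 1;0 0 -0.25 0 0 0 1;0 0 -0.14 0 0 0 1;0 0 0 0 0 0 1;0 0 0 0 0 0 1",
  squeeze=60,
)

```text
t: 17.4
tool_pos: [0.5561, -0.323, 0.1188]
ee_rot: [-3.14, 0.002, -3.034]
ft_force: [0.3, 0.4, 0.2]
finger_gap: 0.0856
grip_force: 0.0
```

Call:
move_arm(
  commands="0 0 0 0 0 0 0.7;0 0 0 0 0 0 0;0 0 0 0 0 0 0;0 0 0 0 0 0 0;0 0 0 0 0 0 0;0 0 0 0 0 0 0",
)

```text
t: 18.0
tool_pos: [0.5559, -0.3225, 0.1194]
ee_rot: [-3.14, 0.002, -3.034]
ft_force: [-1.2, 1.2, 5.2]
finger_gap: 0.0481
grip_force: 61.6
```

Call:
move_arm(
  commands="0 0 0.1 0 0 0 0;0 0 0.2 0 0 0 0;0 0 0.3 0 0 0 0;0 0 0.4 0 0 0 0;0 0 0.4 0 0 0 0;0 0 0.4 0 0 0 0;0 0 0.3 0 0 0 0;0 0 0.2 0 0 0 0",
)

```text
t: 18.8
tool_pos: [0.5554, -0.3223, 0.3512]
ee_rot: [-3.139, 0.003, -3.034]
ft_force: [-0.1, -0.6, -1.4]
finger_gap: 0.0484
grip_force: 62.0
```

Call:
move_arm(
  commands="0 0 0 0 0 0 0;0 0 0 0 0 0 0;0 0 0 0 0 0 0;0 0 0 0 0 0 0",
)

```text
t: 19.2
tool_pos: [0.5549, -0.322, 0.3458]
ee_rot: [3.139, -0.003, -3.034]
ft_force: [-0.4, 0.2, -1.1]
finger_gap: 0.0481
grip_force: 62.0
```

Call:
move_arm(
  commands="-0.04 0.3 0 0 0 0 0;-0.08 0.4 0 0 0 0 0;-0.08 0.4 0 0 0 0 0;-0.04 0.2 0 0 0 0 0;0 0 0 0 0 0 0;0 0 0 0 0 0 0;0 0 0 0 0 0 0;0 0 0 0 0 0 0",
)

```text
t: 20.0
tool_pos: [0.5315, -0.1934, 0.3472]
ee_rot: [-3.142, -0.001, -3.036]
ft_force: [0.5, -0.3, -1.2]
finger_gap: 0.048
grip_force: 62.3
```

```bash
python3 - <<'E'
from h import *
w=cam("wrist"); s=r.sense(); print(s["tool_pos"],s["ee_rot"],s["qpos"],s["grip_force"])
l=np.array([.5761,-.0517,.075]);F=np.array([.5361,-.0311,.1529]);tp=np.array([.5636,.0222,.1529])
im=w["img"][:,:,::-1].copy()
for p in proj(w,[l,tp]): print(p);cv2.drawMarker(im,tuple(int(v) for v in p),(0,255,0),cv2.MARKER_CROSS,10,1)
cv2.imwrite("pics/w6.png",im)
E
```

```text
[ 0.53149593 -0.1933175   0.3472712 ] [ 3.14152361e+00 -4.98440766e-04 -3.03569852e+00] [-3.69095772e-01  2.62281443e-01  1.41235991e+00 -1.67443906e-04
  1.46742614e+00 -2.04576890e+00] 62.272025384008884
[412.77585617 207.40615888]
[498.06384716 225.43009216]
```

View pics/w6.png

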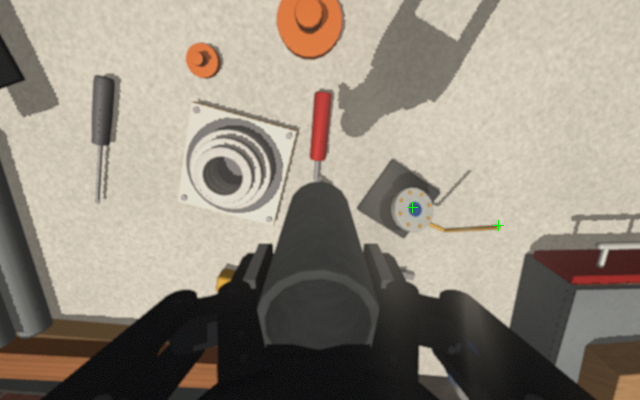

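The markers fall on the lens at (415,209) and on the pointer tip at (498,226), so the estimate holds. Next is the tilt to a standoff pose on the lens axis.

Call:
move_arm(
  commands="-0.14 0.3 0 -0.06 -0.12 0 0;-0.14 0.4 0 -0.1 -0.19 0 0;-0.14 0.45 0 -0.1 -0.2 0 0;-0.14 0.45 0 -0.1 -0.2 0 0;-0.145 0.4 0 -0.12 -0.22 0 0;0 0 -0.2 0 0 0 0;0 0 -0.2 0 0 0 0;0 0 0 0 0 0 0",
)

```text
t: 20.85
tool_pos: [0.4611, 0.0019, 0.3047]
ee_rot: [-2.844, 0.407, -2.972]
ft_force: [-0.1, -0.5, -1.2]
finger_gap: 0.048
grip_force: 62.5
```

```bash
cat > chk.py <<'E'
from h import *
s=r.sense(); R=Ro.from_euler("xyz",s["ee_rot"]).as_matrix()
zl=np.array([-.4446,.2288,.866]); F=np.array([.5361,-.0311,.1529])
rv=np.cross(-R[:,2],zl); g=s["tool_pos"]-F
print(s["tool_pos"],"angle",np.arccos(-R[:,2]@zl),"rotfix frac",rv/.5,"foot",s["tool_pos"]+.0994*R[:,2],"tcp err to final",(F+.0994*zl-s["tool_pos"])/.1, s["grip_force"],s["qpos"])
E
python3 chk.py
```

```text
[0.46109562 0.00186381 0.3046787 ] angle 0.02629163167799361 rotfix frac [-0.01257034 -0.04960345  0.00665184] foot [ 0.50306407 -0.02047757  0.21738682] tcp err to final [ 0.30811136 -0.10221092 -0.65698298] 62.52340245991945 [ 0.16746154 -0.06890027  1.98747747 -0.39697507  0.85599919 -1.30466931]
```

Call:
move_arm(
  commands="0 0 0 -0.01 -0.04 0 0;0.06 -0.02 -0.13 0 0 0 0;0.08 -0.025 -0.17 0 0 0 0;0.08 -0.025 -0.17 0 0 0 0;0.06 -0.02 -0.12 0 0 0 0;0.03 -0.01 -0.07 0 0 0 0;0 0 0 0 0 0 0;0 0 0 0 0 0 0",
)

```text
t: 21.65
tool_pos: [0.4944, -0.0086, 0.2423]
ee_rot: [-2.835, 0.433, -2.969]
ft_force: [0.7, 0.4, -0.5]
finger_gap: 0.0481
grip_force: 62.5
```

```bash
python3 chk.py; python3 - <<'E'
from h import *
t=cam("top");s=cam("side")
tp=np.array([.5636,.0222,.1529])
F=np.array([.5361,-.0311,.1529]);z=np.array([-.4446,.2288,.866])
u=np.cross(z,[0,1,0]);u/=np.linalg.norm(u);v=np.cross(z,u);a=np.linspace(0,6.28,9)[:-1]
out=[]
for d,(x0,y0) in((s,(285,120)),(t,(290,130))):
    im=cv2.resize(d["img"][y0:y0+100,x0:x0+80],None,fx=5,fy=5,interpolation=cv2.INTER_CUBIC)
    P=[F+.024*(np.cos(k)*u+np.sin(k)*v) for k in a]+[tp]
    for p in proj(d,P): cv2.circle(im,tuple(int(q) for q in (p-[x0,y0])*5+2),2,(0,255,0),-1)
    for p in proj(d,[F,F+.13*z]): cv2.drawMarker(im,tuple(int(q) for q in (p-[x0,y0])*5+2),(255,0,0),cv2.MARKER_CROSS,10,1)
    out.append(im)
cv2.imwrite("pics/f.png",np.hstack(out)[:,:,::-1])
E
```

```text
[ 0.49442646 -0.008647    0.2423081 ] angle 0.005333689566994188 rotfix frac [ 0.000816    0.00336239 -0.00046943] foot [ 0.53877025 -0.03141472  0.15631032] tcp err to final [-0.02519699  0.0028972  -0.03327701] 62.53669783473015 [ 0.1307148   0.03411951  2.06825607 -0.48850459  0.65329045 -1.21071693]
```

View pics/f.png

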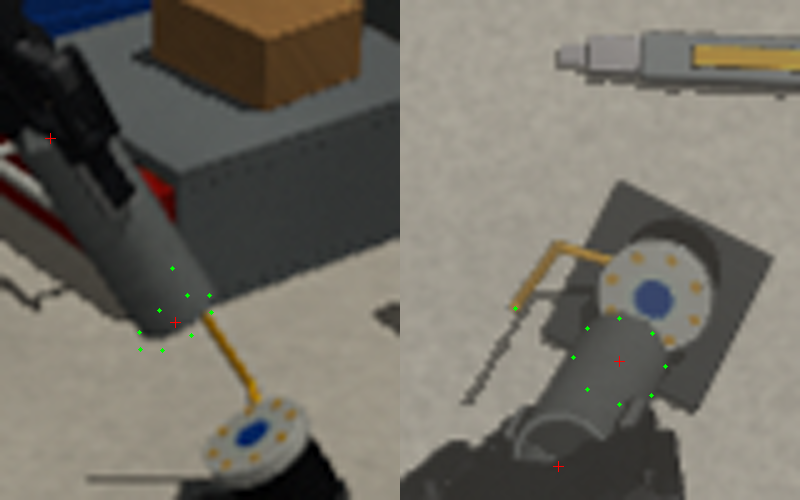

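Both views show the foot within a few mm of the projected focus ring, lined up with the lens axis. I'll make a small final correction and let it settle.

Call:
move_arm(
  commands="-0.025 0 -0.03 0 0 0 0;0 0 0 0 0 0 0;0 0 0 0 0 0 0;0 0 0 0 0 0 0;0 0 0 0 0 0 0;0 0 0 0 0 0 0;0 0 0 0 0 0 0;0 0 0 0 0 0 0",
)

```text
t: 22.55
tool_pos: [0.4915, -0.0083, 0.2384]
ee_rot: [-2.835, 0.432, -2.969]
ft_force: [1.4, -0.8, -0.8]
finger_gap: 0.0485
grip_force: 62.5
```

```bash
python3 chk.py; python3 -c "
from plant import r
print(r.finish_job())"
```

```text
[ 0.49145353 -0.00833281  0.23840613] angle 0.005054824601801249 rotfix frac [-2.00475260e-05  7.48623352e-04 -2.08081008e-04] foot [ 0.53568192 -0.03107035  0.15234096] tcp err to final [ 0.0045323  -0.00024472  0.00574266] 62.543560937047005 [ 0.13226567  0.03405078  2.07904333 -0.49436191  0.64547474 -1.20272153]
the job is handed in; nothing more can be done
None
```

I handed the job in at about 22.6 s, with no verdict returned: the cap was let go in the drawer (last glimpsed before the push, not checked since), the drawer is shut, and the pipe is held on the lens axis. By my measurements its foot is within about 1 mm of the estimated focus point (itself good to a few mm) and its axis within 0.01 rad.

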